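# Pack the last harmonica and slide the case cover shut

## Task

Pack the long harmonica from the acrylic stand into the empty middle bay of the wooden case, tucking one end in under the drawn-back cover, so that it lies flat on the bay's floor, mouthpiece up. The two harmonicas already packed may have ridden up in their snug bays: feel for it and press down whichever stands above the rim, then slide the clear cover fully shut over all three and let go. Leave the canister, the drum key and the pitch pipe where they are.

Things in the scene. Friction and masses are not known exactly. Their poses are not given: they have to be found in the camera images.
- case: Fixed oblong wooden case, 304 x 163 mm, rim 52 mm above the counter. Origin on the counter under the centre of its three bays; x runs along the bays towards the robot, z up. Bays side by side, centres at y = -57, 0, +57 mm, each 33 mm wide, 24 mm dividers up to the rim, outer walls 8 mm. Aluminium runners on the outer walls (beyond |y| = 72 mm, up to z = 64 mm) hold the cover.
- bay (a point): Centre of the floor of the empty middle bay, 8 mm above the counter (44 mm below the rim). Axes as the case. The bay reaches from x = -76 to +76 mm of this point and is 33 mm wide. The fully drawn-back cover overhangs the 20 mm of it farthest from the robot (x = -76 to -56), leaving 132 mm open.
- left_slot (a point): Fixed point at rim height, centred over the shorter harmonica packed in the bay at case y = +57 mm (top face 115 mm along x, 28 along y). It moves only up and down. Home, its top is 1 mm below the rim; at the start it stands 0 to 14 mm above home (how much is not reported), held by friction until pressed with 5 to 8 N; it stops firmly at home. More than 3 mm above home it blocks the cover.
- right_slot (a point): The same point over the like harmonica packed in the bay at case y = -57 mm; it behaves the same and stands 0 to 14 mm above home, independently of the other. Beyond both short bays (more than 63 mm along -x from this point) the case is solid wood at rim height.
- deck (a point): Centre of the case's solid deck, at rim height, 144 mm along x, that carries the drawn-back cover on the far side of the bays. Axes as the case.
- cover (a joint): Clear acrylic sheet, 158 x 149 x 5 mm, sliding in the runners along the case's x. In m: 0 = drawn back on its stop (leading edge at case x = -56 mm); 0.135 = fully shut on a firm stop, leading edge on the case's end wall nearest the robot. Underside 2 mm above the rim, top 59 mm above the counter. Starts at 0 to 0.005. Slides with about 1.5 N, stays where left.
- cover_bar (a point): Centre of the aluminium bar standing on the cover: 12 mm along x, 70 mm along y, 28 mm tall (from 59 to 87 mm above the counter), 14 mm behind the cover's leading edge. Axes as the case. To shut the cover push or pull it along the case's +x, towards the robot.
- harmonica: Loose long aluminium harmonica, 140 (x) x 28 (y) x 40 mm (z), 0.24 kg, both ends alike, dark slotted mouthpiece on top. Origin at the centre of its underside, z out of the top. Starts in the stand, along its x, rolled 0.47 rad about x, top leaning to the stand's -y. It is 8 mm longer than the open part of the bay: one end goes first, tilted, under the cover. Home, its top is 4 mm below the rim.
- stand: Fixed clear acrylic stand, base 140 x 100 x 6 mm, with a cradle 120 mm long rolled 0.47 rad about x. Origin at the centre of its underside, x along the cradle. The cradle floor is 34 mm above the counter at the harmonica's origin; on its low (-y) side a lip 8 mm high, 6 mm thick, square to the floor, holds the harmonica; its ends and high side are open.
- canister: Bystander: aluminium screw-top canister with knurled lid, 63 mm diameter, 82 mm tall, upright. Origin at the centre of its underside.
- drum_key: Bystander: steel T-shaped drum key lying flat, 79 mm long, 56 mm across the T, 12 mm thick. Origin under the middle of its shank.
- pitch_pipe: Bystander: round red plastic pitch pipe, 80 mm diameter, 22 mm thick, lying flat. Origin at the centre of its underside.
Things that resemble listed ones, but are neither listed nor needed, are in the scene too. Of the things like the harmonica, leave any that is orange, pink or purple; of the rest the smaller one is meant.

How it is judged (in metres and radians):
At the end, for the whole second after the job is handed in: The cover is shut to within 6 mm of its stop, which it can reach only with both packed harmonicas pressed down; the long harmonica lies in the middle bay, mouthpiece up, within 3.5 mm of the floor, level to 0.06 rad, released and at rest (value of joint cover above 0.129 m and z of harmonica in the frame of case between 0.005 and 0.0115 m and y of harmonica in the frame of case between -0.008 and 0.008 m and x of harmonica in the frame of case between -0.012 and 0.012 m and angle between harmonica's own z axis and vertical below 0.06 rad and linear speed of harmonica below 0.02 m/s); the robot touches nothing.
It fails at once if the canister was moved more than 30 mm or tipped (distance of canister from where it was at the start of the episode above 0.03 m or angle between canister's own z axis and vertical above 0.4 rad).
It fails at once if the drum key was moved more than 30 mm (distance of drum_key from where it was at the start of the episode above 0.03 m).
It fails at once if the pitch pipe was moved more than 30 mm (distance of pitch_pipe from where it was at the start of the episode above 0.03 m).
It also fails if it takes over 67 s, if anything falls off the work surface, if the arm or the gripper's body presses on something with over 40 N, if the wrist force passes 120 N, or if a joint passes its speed limit or range.

## Robot

A 6-joint arm with a two-finger parallel gripper is mounted at the origin on the work surface. World frame = base frame: x ahead of the robot, y to its left, z up, the work surface at z = 0. Lengths are in mm, angles in rad, forces in N, time in s.
With the tool pointing down it reaches from about 400 to 825 mm from the base axis. Payload 7 kg.
Tool frame: the origin (TCP) lies at the very end of the fingers, on their centre line; the grasp point (between the pads) lies 19 mm behind it; z points along the fingers, y is the line along which they close (so a half turn about z gives the same grasp; the last joint's range is limited). The gripper opens to 88 mm and grips with 3 to 60 N. Pads are 19 mm wide; open, the fingers measure 130 mm over their backs; the gripper's body (78 mm by 193 mm) begins 47 mm behind the grasp point.
Start: joints at [-0.989, 0.359, 0.012, 0, -1.224, -0.288], TCP at [195.448, -646.061, 226.561] pointing down, gripper open.
Joint ranges: [-3.07, 3.07], [-1.43, 2.12], [-1.02, 1.25], [-3.03, 1.67], [-3.05, -0], [-3.03, 3.03]. Speed limits (rad/s): [2.39, 2.39, 3.01, 3.14, 3.14, 3.14].

## Interface

Orientations are given as a unit quaternion [x, y, z, w].
In Python, from plant import bot gives the robot as it stands. Calls block until the motion is done:
- bot.move_ptp(position, orientation): joint-space move of the TCP to a pose.
- bot.line_to(position, velocity=150, ori=None): straight line of the TCP; ori=None keeps the orientation; velocity is the mean speed in mm/s.
- bot.move_joints(angles): joint-space move.
- bot.move_gripper(opening, force=None): finger opening in mm; force is the grip in N (None keeps the last); returns when the fingers have stopped.
- bot.pause(seconds).
- bot.solve_ik(position, orientation): joint angles nearest the present ones, or None.
- bot.read_state(): the state.
- bot.camera(name): name is "scene" or "top" or "wrist"; returns the picture (400x640x3 uint8, red, green, blue); there is no depth.
- bot.get_calibration(name): a dict with "fx", "fy", "cx", "cy" (pixels), "view" (4x4, takes a point from world to camera coordinates); the wrist camera has in their place "T_tool_cam" (4x4, takes a point from camera to tool coordinates, whose origin is the TCP and whose axes are the flange's). Camera axes: x right, y up, looking along -z (the intrinsics and any distortion apply to the point x, -y, -z); pixel columns grow to the right and rows downward; lengths in mm; the calibration is good to about 2 mm. A picture is of the moment at which its call begins: read the wrist's pose just before it. get_calibration takes no time and is no camera call.
A pose or a line that the arm cannot do raises bot.Unreachable and nothing moves.
- bot.close_job(): hands the job in; it is judged then, once.
The state is a dict: "t": time; "joint_pos": joint angles; "qvel": joint speeds; "tau": joint torques, N m; "tcp_pos": TCP position; "eef_rot": TCP orientation; "contact_force": force on the tool from outside, world axes, zero at the start; "moment": the same for the moment, N m; "width": finger opening in mm; "finger_force": force on a finger pad.
Only numpy, scipy, OpenCV 4.12 (cv2) and the standard library are available. Lean on these libraries where they do the work, as an engineer would, in place of code of your own. Each camera call takes 0.05 s, during which the arm holds its last target. There are 200 camera calls.

## Working session

There is one attempt and no reset: what is moved stays moved. The work goes in short steps, each a Python script; the robot and the scene stay as the last script left them, time stands still between calls to the robot, and variables do not carry over. Pictures are saved under pics/ and viewed, at most 10 in all, crops included, and the job is handed in when it is done.

```bash
mkdir -p pics; ls; python3 - <<'E'
from plant import bot
import cv2,numpy as np
np.set_printoptions(precision=4,suppress=True)
for n in ("scene","top"):
    im=bot.camera(n); cv2.imwrite(f"pics/{n}0.png",im[:,:,::-1]); print(n,bot.get_calibration(n))
print(bot.get_calibration("wrist")); print(bot.read_state())
E
```

```text
pics
scene {'fx': 387.882265338232, 'fy': 387.882265338232, 'cx': 320.9356449441012, 'cy': 199.10913674235627, 'view': array([[    0.3764,     0.9264,    -0.0079,  -247.7294],
       [   -0.6446,     0.268 ,     0.716 ,   258.9471],
       [    0.6654,    -0.2644,     0.698 , -1410.6703],
       [    0.    ,     0.    ,     0.    ,     1.    ]])}
top {'fx': 461.4139456350846, 'fy': 461.4139456350846, 'cx': 320.41598456578737, 'cy': 198.84624917773937, 'view': array([[   -0.008 ,    -1.    ,    -0.0059,    65.4947],
       [    0.9954,    -0.0085,     0.0959,  -546.0302],
       [   -0.0959,    -0.0051,     0.9954, -1455.9718],
       [    0.    ,     0.    ,     0.    ,     1.    ]])}
{'fx': 310.07659427744176, 'fy': 310.07659427744176, 'cx': 321.2058373072426, 'cy': 198.3852497478948, 'T_tool_cam': array([[   0.    ,    0.9594,    0.2821,   76.2107],
       [   1.    ,   -0.0002,    0.0005,   -1.0601],
       [   0.0005,    0.2821,   -0.9594, -158.4212],
       [   0.    ,    0.    ,    0.    ,    1.    ]])}
{'t': 0.1, 'joint_pos': array([-0.9889,  0.3594,  0.0112, -0.0003, -1.2241, -0.2881]), 'qvel': array([-0.    , -0.0011,  0.0028,  0.0014, -0.0016,  0.0017]), 'tau': array([ -0.0011, -58.4161,  29.3752,   7.0156,   0.0102,  -0.    ]), 'tcp_pos': array([ 195.3151, -645.6895,  225.706 ]), 'eef_rot': array([-0.1463,  0.9892,  0.0007, -0.0002]), 'contact_force': array([-0.3247,  0.2282,  0.8115]), 'moment': array([0.0061, 0.0072, 0.0359]), 'finger_force': 0.0, 'width': 87.56529269388614}
```

View pics/top0.png

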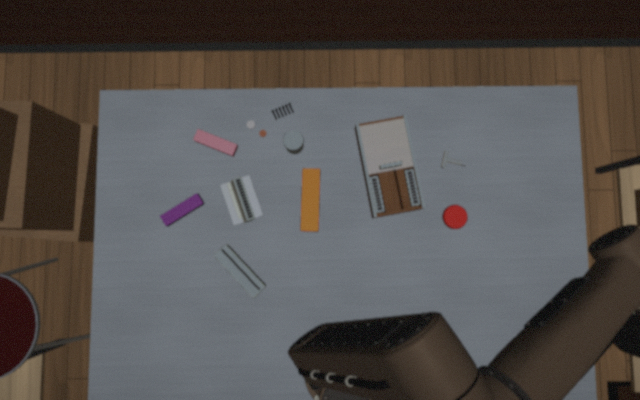

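View pics/scene0.png

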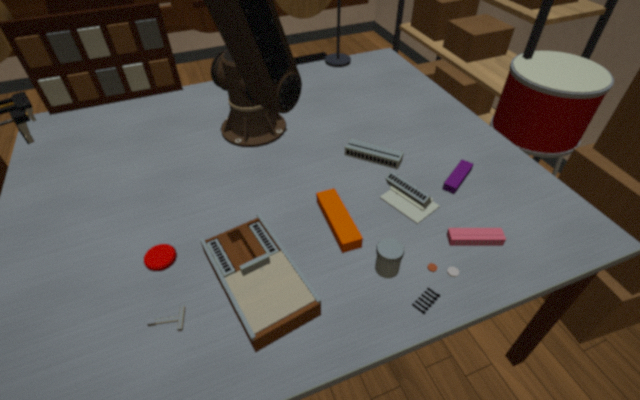

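Candidates in the top view: silver harmonica in the stand (241,200), larger silver one lying on the counter (241,270), orange (311,200), pink (216,143) and purple (182,210). I choose the one in the stand, which is silver and smaller. Next are close views of it and of the case.

```bash
cat > h.py <<'E'
from plant import bot
import cv2,numpy as np
from scipy.spatial.transform import Rotation as R
np.set_printoptions(precision=3,suppress=True)
def cam(name,st=None):
    c=bot.get_calibration(name); K=(c['fx'],c['fy'],c['cx'],c['cy'])
    if 'view' in c: T=np.linalg.inv(c['view'])
    else:
        T=np.eye(4);T[:3,:3]=R.from_quat(st['eef_rot']).as_matrix();T[:3,3]=st['tcp_pos'];T=T@c['T_tool_cam']
    return K,T
def ray(kt,uv):
    (fx,fy,cx,cy),T=kt
    d=np.array([(uv[0]-cx)/fx,-(uv[1]-cy)/fy,-1.]); return T[:3,3],T[:3,:3]@d
def onz(kt,uv,z):
    o,d=ray(kt,uv); return o+d*(z-o[2])/d[2]
def proj(kt,p):
    (fx,fy,cx,cy),T=kt; q=T[:3,:3].T@(np.asarray(p,float)-T[:3,3]); return np.array([cx+fx*q[0]/-q[2],cy-fy*q[1]/-q[2]])
def down(a): # tool down, tool y (closing line) at world angle a
    x=np.array([np.sin(a),-np.cos(a),0]); y=np.array([np.cos(a),np.sin(a),0]); 
    z=np.cross(x,y); 
    if z[2]>0: x=-x; z=-z
    return R.from_matrix(np.c_[x,y,z]).as_quat()
E
python3 - <<'E'
from h import *
k=cam("top")
for n,z,ps in (("case",52,[(356,126),(405,117),(423,208),(373,217)]),("stand",6,[(222,184),(250,176),(262,214),(237,224)]),("canister",82,[(293,138)]),("orange",30,[(311,200)]),("pipe",22,[(455,217)]),("key",6,[(452,162)])):
    P=np.array([onz(k,p,z) for p in ps]); print(n,P.mean(0),'\n',P[:,:2])
q=bot.read_state()['eef_rot'];print(R.from_quat(q).as_matrix())
for p in ((460,60,330),(460,-200,330),(430,340,330),(430,250,330)):
  for a in (0.2,np.pi/2+.2,np.pi+.2,-np.pi/2+.2):
    print(p,a,bot.solve_ik(p,down(a)))
E
```

```text
case [ 645.232 -158.344   52.   ] 
 [[ 777.61   -55.044]
 [ 805.571 -212.631]
 [ 512.39  -261.737]
 [ 485.356 -103.964]]
stand [548.823 314.349   6.   ] 
 [[600.067 382.654]
 [625.677 291.148]
 [500.678 251.29 ]
 [468.87  332.305]]
canister [733.417 145.049  82.   ] 
 [[733.417 145.049]]
orange [542.752  91.164  30.   ] 
 [[542.752  91.164]]
pipe [ 484.847 -369.826   22.   ] 
 [[ 484.847 -369.826]]
key [ 666.131 -371.063    6.   ] 
 [[ 666.131 -371.063]]
[[-0.957 -0.289 -0.001]
 [-0.289  0.957  0.001]
 [ 0.     0.001 -1.   ]]
(460, 60, 330) 0.2 [ 0.556 -0.053 -0.252  0.    -1.372  2.786]
(460, 60, 330) 1.7707963267948965 [ 0.556 -0.053 -0.252  0.    -1.372 -1.927]
(460, 60, 330) 3.3415926535897933 [ 0.556 -0.053 -0.252  0.    -1.372 -0.356]
(460, 60, 330) -1.3707963267948966 [ 0.556 -0.053 -0.252  0.    -1.372  1.215]
(460, -200, 330) 0.2 [-0.018  0.015 -0.185  0.    -1.37  -2.924]
(460, -200, 330) 1.7707963267948965 [-0.018  0.015 -0.185  0.    -1.37  -1.353]
(460, -200, 330) 3.3415926535897933 [-0.018  0.015 -0.185  0.    -1.37   0.218]
(460, -200, 330) -1.3707963267948966 [-0.018  0.015 -0.185  0.    -1.37   1.789]
(430, 340, 330) 0.2 [ 1.026  0.098 -0.097  0.    -1.377  2.315]
(430, 340, 330) 1.7707963267948965 [ 1.026  0.098 -0.097  0.    -1.377 -2.397]
(430, 340, 330) 3.3415926535897933 [ 1.026  0.098 -0.097  0.    -1.377 -0.826]
(430, 340, 330) -1.3707963267948966 [ 1.026  0.098 -0.097  0.    -1.377  0.744]
(430, 250, 330) 0.2 [ 0.922  0.008 -0.193  0.    -1.37   2.419]
(430, 250, 330) 1.7707963267948965 [ 0.922  0.008 -0.193  0.    -1.37  -2.293]
(430, 250, 330) 3.3415926535897933 [ 0.922  0.008 -0.193  0.    -1.37  -0.722]
(430, 250, 330) -1.3707963267948966 [ 0.922  0.008 -0.193  0.    -1.37   0.848]
```

```bash
python3 - <<'E'
from h import *
import json
S={}
for n,p,a in (("case",(575,-162,300),np.pi/2+.165),("stand",(490,300,280),np.pi/2+.33)):
    bot.move_ptp(p,down(a)); bot.pause(.3); s=bot.read_state(); im=bot.camera("wrist")
    cv2.imwrite(f"pics/w_{n}.png",im[:,:,::-1]); S[n]={k:list(map(float,s[k])) for k in("eef_rot","tcp_pos")}; print(n,s['t'],s['joint_pos'],s['tcp_pos'])
json.dump(S,open("S.json","w"))
E
```

```text
case 2.6167 [ 0.051  0.194 -0.049  0.    -1.329 -1.458] [ 574.889 -162.425  299.926]
stand 4.6833 [ 0.889  0.163 -0.131  0.    -1.277 -2.13 ] [490.337 299.502 280.042]
```

View pics/w_case.png

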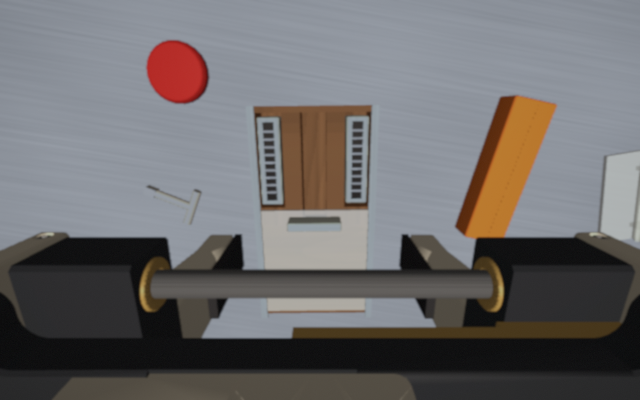

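View pics/w_stand.png

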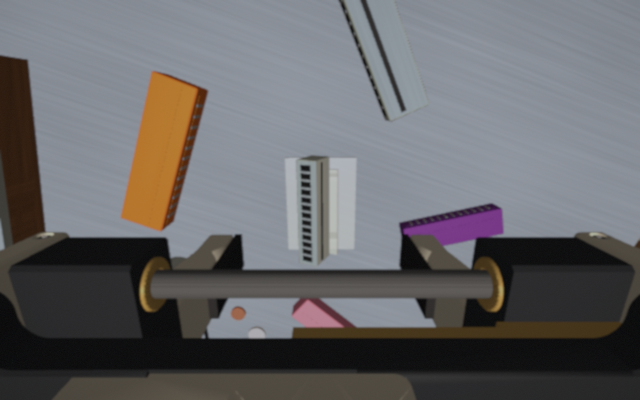

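The case view shows the near end at row 106, cover edge near row 209 and bar near (313,224). The stand view shows the harmonica at x 297–328, rows 156–264. I'll zoom in on both.

```bash
python3 - <<'E'
import cv2,numpy as np
a=cv2.imread("pics/w_case.png")[96:246,240:390]; b=cv2.imread("pics/w_stand.png")[146:276,276:366]
A=cv2.resize(a,None,fx=3,fy=3,interpolation=cv2.INTER_CUBIC);B=cv2.resize(b,None,fx=3.8,fy=3.8,interpolation=cv2.INTER_CUBIC)
o=np.zeros((500,800,3),np.uint8);o[:450,:450]=A;o[:B.shape[0],455:455+B.shape[1]]=B[:, :345]
cv2.imwrite("pics/crop.png",o);print(B.shape)
E
```

```text
(494, 342, 3)
```

View pics/crop.png

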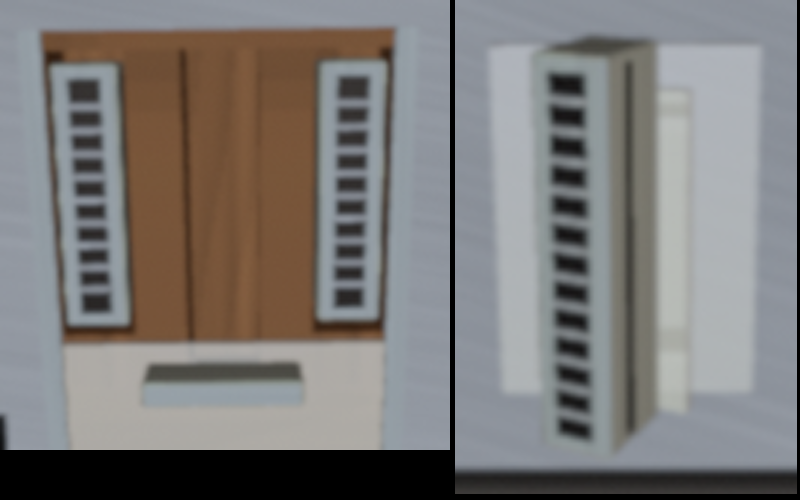

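The near view gives the case's near rim corners at (254,107) and (372,106), the cover edge at row 210, and the bar top between (287,223) and (341,230). The harmonica's top face runs from (297,160) to (299.7,262.6) on its low side and leans to image left (stand −y). This confirms the pick: it is silver, in the stand, and the smaller of the two. I'll compute poses and take a half-turned view of the case to cancel the camera bias.

```bash
python3 - <<'E'
from h import *
import json
S=json.load(open("S.json"))
k=cam("wrist",S["case"])
P=lambda l,z:np.array([onz(k,p,z)[:2] for p in l])
nc=P([(254,107),(372,105.7)],52); fc=P([(268,312),(366,312)],52); ce=P([(261.7,210.3),(368.3,210.3)],59); bt=P([(287.3,223.3),(341,222),(287.3,230.7),(341,230)],87)
print("near",nc,np.linalg.norm(nc[0]-nc[1]));print("far",fc,np.linalg.norm(nc.mean(0)-fc.mean(0)));print("cover",ce,np.linalg.norm(ce[0]-ce[1]));print("bar",bt,bt.mean(0))
for f in (fc,ce): 
    d=nc.mean(0)-f.mean(0);print("yaw",np.arctan2(d[1],d[0]))
d=nc[1]-nc[0];print("near edge dir",np.arctan2(*d[::-1])-np.pi/2)
k=cam("wrist",S["stand"])
lo=P([(297.05,159.7),(299.7,262.6)],63.3); hi=P([(316.3,159.7),(317.3,264.9)],76)
print("lo",lo,np.linalg.norm(lo[0]-lo[1]),"hi",hi,np.linalg.norm(hi[0]-hi[1]),"w",np.linalg.norm(lo.mean(0)-hi.mean(0)))
for l in(lo,hi): d=l[1]-l[0];print("yaw",np.arctan2(*d[::-1]))
bot.move_ptp((625,-162,300),down(-np.pi/2+.165));bot.pause(.3);s=bot.read_state();im=bot.camera("wrist")
cv2.imwrite("pics/w_case2.png",im[:,:,::-1]);S["case2"]={q:list(map(float,s[q])) for q in("eef_rot","tcp_pos")};json.dump(S,open("S.json","w"))
k2=cam("wrist",S["case2"]);print(s['t'],[proj(k2,(x,y,52)) for x,y in np.r_[nc,ce]])
c=im[60:310,200:440,::-1];cv2.imwrite("pics/crop2.png",cv2.resize(c,None,fx=2.4,fy=2.4,interpolation=cv2.INTER_CUBIC))
E
```

```text
near [[ 513.391 -259.551]
 [ 487.587 -113.542]] 148.27069683150552
far [[ 809.859 -207.298]
 [ 785.261  -59.318]] 301.803459138355
cover [[ 645.522 -233.891]
 [ 621.817  -91.112]] 144.7336265146881
bar [[ 647.388 -195.607]
 [ 634.4   -128.202]
 [ 657.475 -194.252]
 [ 645.194 -126.211]] [ 646.114 -161.068]
yaw -2.9642635567099287
yaw -2.9629747054274875
near edge dir 0.17492121870548072
lo [[486.044 265.67 ]
 [617.365 311.05 ]] 138.94097364664543 hi [[476.444 287.358]
 [606.394 332.461]] 137.5543275615342 w 23.877562521063677
yaw 0.33271657430224993
yaw 0.3340705881007129
8.225 [array([374.353, 253.363]), array([271.651, 254.305]), array([376.6  , 160.756]), array([266.926, 160.699])]
```

View pics/crop2.png

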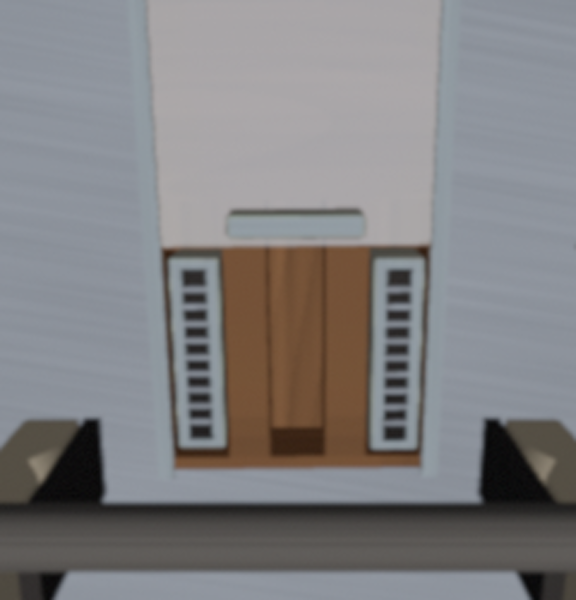

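The half-turned view shows near corners at (272.5,254.6) and (375.4,253.3), within about 1 px of the prediction. The cover edge is at row 163 and the bar top is centred at (323.5,153.8). I'll fuse both views.

```bash
python3 - <<'E'
from h import *
import json
S=json.load(open("S.json"))
k=cam("wrist",S["case2"]);P=lambda l,z:np.array([onz(k,p,z)[:2] for p in l])
nc=P([(272.5,254.6),(375.4,253.3)],52);ce=P([(267.5,162.9),(380,162.9)],59);b=P([(323.5,153.75)],87)
print(nc,nc.mean(0),ce.mean(0),b,np.linalg.norm(nc[0]-nc[1]),np.linalg.norm(ce[0]-ce[1]))
yaw=-2.9635;u=np.array([np.cos(yaw),np.sin(yaw)]);v=np.array([-u[1],u[0]])
n=(nc.mean(0)+[500.489,-186.546])/2;O=n-84*u;print("O",O)
for nm,p in(("bar1",[646.114,-161.068]),("bar2",b[0]),("cov1",[633.67,-162.5]),("cov2",ce.mean(0)),("near1",[500.489,-186.546]),("near2",nc.mean(0)),("far1",[797.56,-133.31])):
    print(nm,(np.array(p)-O)@u,(np.array(p)-O)@v)
# middle bay edges view2
for p in [(271,430),(324,430),(268,250),(324,250)]:
    q=onz(k,(200+p[0]/2.4,60+p[1]/2.4),52)[:2]-O;print("bay",q@u,q@v)
E
```

```text
[[ 487.322 -114.808]
 [ 513.737 -261.02 ]] [ 500.529 -187.914] [ 632.452 -165.304] [[ 648.123 -162.098]] 148.57888197779565 146.2004362796134
O [ 583.181 -172.349]
bar1 -63.93648991793322 0.046274364153513936
bar2 -65.73166257330695 1.4163941768588502
cov1 -51.43562931448737 -0.7488634686888553
cov2 -49.739707992365645 1.7951241662357507
near1 83.89871093256887 -0.6765662072860736
near2 84.10128906743113 0.6765662072860944
far1 -217.90453038825135 -0.4436171855339472
bay 60.73031798374545 -14.737072080587229
bay 61.146087518490845 16.676135788691646
bay -47.025177110302266 -14.180277721911425
bay -46.62197101319226 16.70762459915272
```

```bash
cat >> h.py <<'E'
O=np.array([583.2,-172.3]);YAW=-2.9635
U=np.array([np.cos(YAW),np.sin(YAW)]);V=np.array([-U[1],U[0]])
def C(x,y,z): return [*(O+x*U+y*V),z]
def toC(p): d=np.asarray(p[:2])-O; return np.array([d@U,d@V,p[2]])
def F(): 
    f=bot.read_state()['contact_force']; return np.array([f[:2]@U,f[:2]@V,f[2]])
def push(a,b,step,lim,v=40):
    """step in case frame from a to b until force change passes lim"""
    a=np.array(a,float);b=np.array(b,float);n=int(np.ceil(np.linalg.norm(b-a)/step));f0=F()
    for i in range(1,n+1):
        bot.line_to(C(*(a+(b-a)*i/n)),velocity=v); d=F()-f0
        if np.linalg.norm(d)>lim: break
    return toC(bot.read_state()['tcp_pos']),d,a+(b-a)*i/n
E
python3 - <<'E'
from h import *
q=down(np.pi+YAW+np.pi)
print(bot.solve_ik(C(-20,0,110),q))
bot.move_gripper(0,20);print(bot.read_state()['width'])
bot.move_ptp(C(-20,0,110),q);bot.line_to(C(-20,0,68))
print("bar",push((-20,0,68),(-50,0,68),1.5,5))
bot.line_to(C(-20,0,68));bot.line_to(C(-20,0,80))
for y in (57,-57):
    bot.line_to(C(5,y,80),velocity=200);bot.line_to(C(5,y,69))
    r=[]; z=69;f0=F()
    while z>47:
        z-=1;bot.line_to(C(5,y,z),velocity=40);f=F()[2]-f0[2];r.append((round(bot.read_state()['tcp_pos'][2],1),round(f,1)))
        if f>14:break
    print(y,r);bot.line_to(C(5,y,80),velocity=200)
print(bot.read_state()['t'])
E
```

```text
[ 0.038  0.374 -0.25   0.    -0.947  0.14 ]
0.3025071111769157
bar (array([-46.797,  -0.033,  67.825]), array([ 6.991, -1.282,  2.11 ]), array([-48.5,   0. ,  68. ]))
57 [(np.float64(68.2), np.float64(-0.3)), (np.float64(67.1), np.float64(0.4)), (np.float64(65.9), np.float64(-0.2)), (np.float64(64.9), np.float64(-0.0)), (np.float64(63.9), np.float64(0.3)), (np.float64(62.9), np.float64(-0.5)), (np.float64(61.9), np.float64(-0.6)), (np.float64(60.9), np.float64(0.2)), (np.float64(59.9), np.float64(-0.3)), (np.float64(58.9), np.float64(-1.0)), (np.float64(57.9), np.float64(-0.2)), (np.float64(56.9), np.float64(-0.5)), (np.float64(56.1), np.float64(0.9)), (np.float64(55.3), np.float64(4.3)), (np.float64(54.2), np.float64(3.7)), (np.float64(53.1), np.float64(3.6)), (np.float64(52.1), np.float64(4.3)), (np.float64(51.3), np.float64(6.2)), (np.float64(51.2), np.float64(12.2)), (np.float64(51.1), np.float64(20.0))]
-57 [(np.float64(68.2), np.float64(-1.1)), (np.float64(67.1), np.float64(-0.2)), (np.float64(66.0), np.float64(-0.7)), (np.float64(64.9), np.float64(-1.4)), (np.float64(63.9), np.float64(-0.3)), (np.float64(62.9), np.float64(-0.3)), (np.float64(61.9), np.float64(-0.6)), (np.float64(60.9), np.float64(-1.0)), (np.float64(59.9), np.float64(-1.1)), (np.float64(58.9), np.float64(0.5)), (np.float64(57.9), np.float64(0.9)), (np.float64(57.0), np.float64(-0.2)), (np.float64(55.9), np.float64(-1.5)), (np.float64(54.9), np.float64(-1.0)), (np.float64(53.9), np.float64(-0.3)), (np.float64(52.9), np.float64(-0.5)), (np.float64(51.9), np.float64(-0.4)), (np.float64(51.3), np.float64(3.1)), (np.float64(51.2), np.float64(11.5)), (np.float64(51.1), np.float64(21.2))]
29.15
```

Both packed harmonicas are home: left stood about 4 mm proud and right was already down, both with tops at z = 51.1. The cover is back on its stop. Time is 29 s, so I'll be sparing. Next is the grasp.

```bash
cat >> h.py <<'E'
GS,GD=-40.,14.
def hpose(ft,zt,th,y=0):  # far top edge at case x=ft,z=zt, pitch th -> tcp pose
    u=np.array([*U,0]);e=np.array([0,0,1.])
    hx=-u*np.cos(th)-e*np.sin(th);hz=e*np.cos(th)-u*np.sin(th);hy=np.cross(hz,hx)
    p=np.array(C(ft,y,zt))-70*hx+GS*hx-GD*hz
    return p,R.from_matrix(np.c_[-hx,hy,-hz]).as_quat()
WA,WB,WC,WD=(-48,100,.38),(-50,48,.38),(-71,47.2,.33),(-74,47.6,.2)
E
python3 - <<'E'
from h import *
a,r=.3334,.47
hx=np.array([np.cos(a),np.sin(a),0]);n=np.array([-np.sin(a),np.cos(a),0]);e=np.array([0,0,1.])
hy=n*np.cos(r)+e*np.sin(r);hz=-n*np.sin(r)+e*np.cos(r)
q=R.from_matrix(np.c_[-hx,hy,-hz]).as_quat();T=np.array([546.6,299.1,69.6])
g=T+GS*hx-GD*hz
print(g,bot.solve_ik(g,q),bot.solve_ik(g+70*hz,q))
for w in (WA,WB,WC,WD): print(bot.solve_ik(*hpose(*w)))
t=bot.read_state()['t']
bot.move_ptp(g+70*hz,q);bot.move_gripper(65,45);print(bot.read_state()['t']-t)
bot.line_to(g,velocity=150);bot.move_gripper(20,45);s=bot.read_state();print(s['t']-t,s['width'],s['finger_force'],s['tcp_pos'],s['contact_force'])
bot.line_to(g+70*hz,velocity=150);s=bot.read_state();print(s['t'],s['width'],s['contact_force'],s['moment'])
im=bot.camera("wrist");im2=bot.camera("scene")
o=np.r_[im[100:320,120:520],cv2.resize(im2[100:210,300:500],(400,220))];cv2.imwrite("pics/grasp.png",o[:,:,::-1])
E
```

```text
[506.728 292.001  57.118] [ 0.508  0.411 -0.213 -0.582 -0.946 -1.399] [ 0.46   0.338 -0.166 -0.538 -1.07  -1.434]
[ 0.051  0.463 -0.147  0.048 -1.338 -1.464]
[ 0.051  0.518 -0.191  0.05  -1.239 -1.469]
[ 0.052  0.52  -0.184  0.044 -1.195 -1.467]
[ 0.042  0.464 -0.283  0.031 -1.022 -1.454]
2.5583000000000027
3.8667000000000016 27.395268551132798 44.99742865562439 [506.824 291.872  57.313] [ 0.028 -1.137  1.734]
33.6333 27.418337623432333 [-0.677  0.254 -2.47 ] [-1.907 -0.536  0.097]
```

View pics/grasp.png

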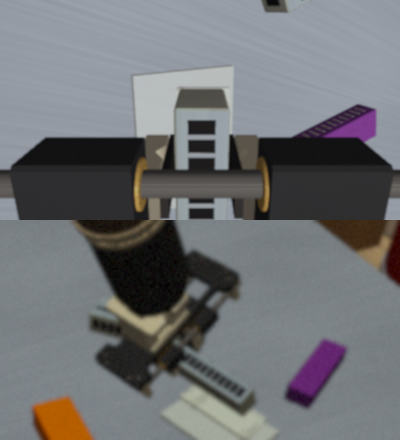

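```bash
python3 - <<'E'
from h import *
c=bot.get_calibration("wrist");K=(c['fx'],c['fy'],c['cx'],c['cy'])
for x in (28,30,32):
  for z in (-16,-14,-10,-8): print(x,z,proj((K,c['T_tool_cam']),(x,-14,z)),proj((K,c['T_tool_cam']),(x,14,z)))
print(proj((K,c['T_tool_cam']),(30,14,26)))
E
```

```text
28 -16 [294.297 210.706] [351.915 210.689]
28 -14 [294.637 209.405] [351.531 209.388]
28 -10 [295.293 206.898] [350.791 206.881]
28 -8 [295.609 205.69 ] [350.434 205.673]
30 -16 [294.194 206.789] [352.028 206.772]
30 -14 [294.537 205.533] [351.641 205.515]
30 -10 [295.197 203.112] [350.896 203.095]
30 -8 [295.515 201.946] [350.537 201.929]
32 -16 [294.09  202.843] [352.143 202.825]
32 -14 [294.435 201.632] [351.753 201.614]
32 -10 [295.101 199.298] [351.002 199.281]
32 -8 [295.421 198.175] [350.64  198.157]
[345.539 185.7  ]
```

The harmonica is held square and unslipped. Its near edge is at row 207, which puts it about 1 mm farther out than planned, so I set GS = −41. Inserting now.

```bash
sed -i 's/^GS,GD=-40/GS,GD=-41/' h.py; python3 - <<'E'
from h import *
def st(n): s=bot.read_state();print(n,round(s['t'],1),toC(s['tcp_pos']),F(),s['width'])
bot.move_ptp(*hpose(*WA));st("A");f0=F()
bad=False
for n,w,v in(("B",WB,100),("C",WC,80),("D",WD,80)):
    p,q=hpose(*w);bot.line_to(p,velocity=v,ori=q);st(n+str(toC(p)))
    if np.linalg.norm(F()-f0)>12: bad=True;break
im=bot.camera("wrist");im2=bot.camera("scene")
o=np.r_[im[60:320,120:520],cv2.resize(im2[200:330,180:380],(400,260))];cv2.imwrite("pics/ins.png",o[:,:,::-1])
E
```

```text
A 35.3 [ 59.918  -0.716 128.148] [ 0.261  0.034 -3.571] 27.756164675396544
B[58.275 -0.    76.171] 36.0 [58.729 -0.374 75.588] [ 1.615  0.191 -3.967] 27.73686537235286
C[38.547 -0.    69.924] 36.4 [39.016 -0.076 69.783] [ 3.808 -0.652 -4.725] 27.34717328677911
D[37.569  0.    55.931] 36.7 [40.797 -0.273 56.026] [ 8.464 -1.488 -3.987] 27.68772938870519
```

View pics/ins.png

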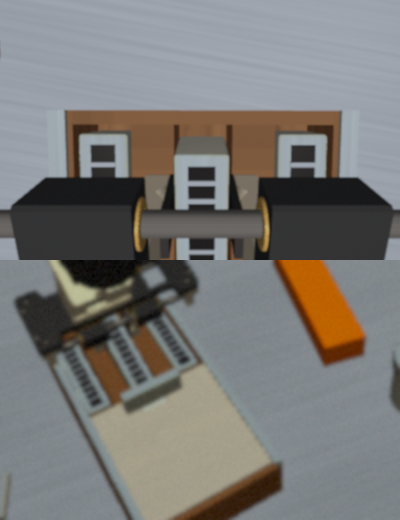

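```bash
python3 - <<'E'
from h import *
s=bot.read_state();p=s['tcp_pos'];z=R.from_quat(s['eef_rot']).as_matrix()[:,2]
bot.move_gripper(46);bot.pause(.2)
bot.line_to(p-50*z,velocity=150)
im=bot.camera("wrist");q=down(YAW)
bot.move_gripper(0)
bot.move_ptp(C(42,0,75),q);bot.line_to(C(42,0,52));f0=F();print(bot.read_state()['t'])
for h in(50,48.5,47.5,46.5):
    bot.line_to(C(42,0,h),velocity=40);print(bot.read_state()['tcp_pos'][2],F()-f0)
    if (F()-f0)[2]>12:break
bot.line_to(C(42,0,95),velocity=200)
print(bot.read_state()['t'],bot.read_state()['joint_pos'])
im2=bot.camera("wrist");im3=bot.camera("scene")
o=np.c_[np.r_[im[60:320,120:520],im2[60:320,120:520]],cv2.resize(im3[200:330,180:380],(400,520))];cv2.imwrite("pics/rel.png",o[:,:,::-1])
E
```

```text
40.7833
50.50807473544043 [0.281 0.164 0.524]
48.65065703557517 [0.496 1.085 1.193]
48.343712568907286 [ 1.131 -1.54   7.473]
48.25536337242289 [ 4.691 -3.498 16.788]
42.175 [ 0.022  0.308 -0.39  -0.    -0.87   0.156]Traceback (most recent call last):
  File "<stdin>", line 14, in <module>
cv2.error: OpenCV(4.12.0) /io/opencv/modules/imgcodecs/src/loadsave.cpp:1058: error: (-215:Assertion failed) image.channels() == 1 || image.channels() == 3 || image.channels() == 4 in function 'imwrite_'
```

Pressing met a firm stop at z = 48.3, so the harmonica is flat on the floor. Now I'll shut the cover.

```bash
python3 - <<'E'
from h import *
bot.line_to(C(-105,0,98),velocity=250);bot.line_to(C(-105,0,68));
bot.line_to(C(-75,0,68));print(F());bot.line_to(C(30,0,68),velocity=90);print(toC(bot.read_state()['tcp_pos']),F(),bot.read_state()['t'])
print(push((30,0,68),(52,0,68),2.5,13),bot.read_state()['t'])
x=toC(bot.read_state()['tcp_pos'])[0]
bot.line_to(C(x-8,0,68));bot.line_to(C(x-8,0,110));print(bot.read_state()['t'])
im=bot.camera("wrist");im3=bot.camera("scene")
cv2.imwrite("pics/end.png",np.hstack([im[40:340,120:520],cv2.resize(im3[200:330,180:355],(400,300))])[:,:,::-1])
E
```

```text
[ 0.206  0.666 -0.186]
[30.178  0.023 67.616] [ 0.32   0.604 -0.03 ] 45.0333
(array([44.302,  0.111, 68.748]), array([-16.446,  -1.324,  -9.837]), array([49.556,  0.   , 68.   ])) 47.0333
47.7167
```

View pics/end.png

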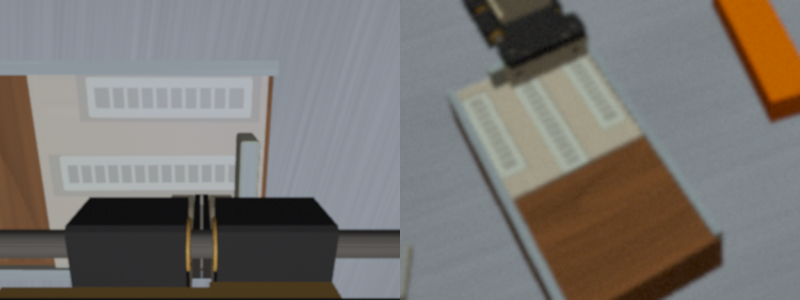

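The picture shows the cover edge on the near end wall, with the bar at its end and all three harmonicas flat beneath. The bar met a firm stop at the expected place. Handing in.

```bash
python3 -c "
from h import *
print(F());print(bot.close_job())"
```

```text
[-0.373 -0.517 -0.358]
the job is handed in; nothing more can be done
None
```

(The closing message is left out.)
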